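# Shut and lock a duct access panel

## Robot

A 6-joint arm with a two-finger parallel gripper is mounted at the origin on the work surface. World frame = base frame: x ahead of the robot, y to its left, z up, the work surface at z = 0. Lengths are in mm, angles in rad, forces in N, time in s.
With the tool pointing down it reaches from about 325 to 775 mm from the base axis. Payload 5.5 kg.
Tool frame: the origin (TCP) lies on the centre line of the jaws, within the pads' length; the fingertips stand 22 mm ahead of it and the grasp point (between the pads) lies 3 mm ahead of it; z points along the fingers, y is the direction in which the jaws open and shut (so a half turn about z gives the same grasp; the last joint's range is limited). The gripper opens to 88 mm and grips with 3 to 60 N. Pads are 20 mm wide; open, the fingers measure 115 mm over their backs; the gripper's body (75 mm by 178 mm) begins 61 mm behind the grasp point.
Start: joints at [-1.267, 0.091, 1.231, -0, 1.82, -0.057], TCP at [211.814, -561.383, 244.631] pointing down, gripper open.
Joint ranges: [-2.87, 2.87], [-0.86, 2.18], [0.17, 2.46], [-1.51, 4.65], [0.06, 2.69], [-2.65, 2.65]. Speed limits (rad/s): [2.57, 2.57, 3.01, 3.14, 3.14, 3.14].

## Interface

Orientations are given as a unit quaternion [w, x, y, z].
In Python, from plant import manip gives the robot as it stands. Calls block until the motion is done:
- manip.move_ptp(position, orientation): joint-space move of the TCP to a pose.
- manip.move_straight(position, attitude=None, velocity=150): straight line of the TCP; attitude=None keeps the orientation; velocity is the mean speed in mm/s.
- manip.movej(angles): joint-space move.
- manip.gripper_to(opening, strength=None): finger opening in mm; strength is the grip in N (None keeps the last); returns when the fingers have stopped.
- manip.sleep(seconds).
- manip.solve_ik(position, orientation): joint angles nearest the present ones, or None.
- manip.sense(): the state.
- manip.capture(name): name is "side" or "top"; returns (picture, depth): 400x640x3 uint8, blue, green, red; 400x640 float32, mm along the optical axis (not along the pixel's ray), 0 where there is no reading.
- manip.calibration(name): a dict with "vfov" (degrees; the focal length in pixels is half the picture's height over the tangent of half this angle, whatever the lens; pixels are square), "cx", "cy" (the principal point, pixels), "eye" and "orientation" of the camera in the world. Camera axes: x right, y up, looking along -z (the intrinsics and any distortion apply to the point x, -y, -z); pixel columns grow to the right and rows downward; lengths in mm; the calibration is good to about 2 mm. A picture is of the moment at which its call begins. calibration takes no time and is no camera call.
A pose or a line that the arm cannot do raises manip.IKError and nothing moves.
- manip.finish_job(): hands the job in, once; it reports no verdict.
The state is a dict: "time_s": time; "joint_positions": joint angles; "qvel": joint speeds; "effort": joint torques, N m; "eef_pos": TCP position; "tcp_rot": TCP orientation; "wrist_force": force on the tool from outside, world axes, zero at the start; "wrist_torque": the same for the moment, N m; "gripper_width": finger opening in mm.
Only numpy, scipy, OpenCV 4.12 (cv2) and the standard library are available. Lean on these libraries where they do the work, as an engineer would, in place of code of your own. Each camera call takes 0.05 s, during which the arm holds its last target.

## Task

Slide the blue access panel on the galvanised duct box fully shut by pushing its upright orange lip. Then set a fingertip in the slot of the black fastener beside it and turn it a quarter turn clockwise, as far as it goes, so that its yellow tongue locks across behind the shut panel. Only push with the fingers: do not grip the lip or the fastener, and leave the clamp, the square and the tape measure where they are.

Things in the scene. Friction and masses are not known exactly. Their poses are not given: they have to be found in the camera images.
- duct: Galvanised sheet-metal box, fixed to the table, 280 (its x) by 360 (its y) by 110 mm high, on a flange 310 by 390 by 6 mm, with a round spigot (84 mm diameter, 45 mm long) on its +x side. Origin: centre of its underside, on the table; z up. The flat top, 110 mm above the table, carries a blue sliding panel, 10 mm high steel guides beside it, and to its -x side the black fastener.
- panel (a joint): Opening of the blue access panel in m: 0 = fully shut (against its stop), up to 0.12. It slides along the duct box's own y axis and opens towards +y, so it is shut by pushing towards the box's -y. The panel is 118 (x) by 140 (y) by 6 mm, its upper face 118 mm above the table; it starts 60 to 110 mm open, stays where it is left and takes about 3 N to slide. It carries an upright orange lip (lip).
- lip (a point): Middle of the top edge of the panel's upright orange lip; moves with the panel, axes as the duct box's. The lip is a plate 70 mm long along the box's x, 6 mm thick along y, 30 mm high: it rises from the panel's upper face (118 mm above the table) to this point, 148 mm. It stands 35 mm from the panel's trailing (+y) edge. Push on its +y face.
- cam (a joint): Turn of the black fastener in rad: 0 = unlocked (tongue along the box's +y), growing clockwise seen from above to 1.571 = locked, at a hard stop (tongue along the box's +x, across behind the panel's trailing edge). Starts between 0 and 0.4, stays where it is left, friction about 0.15 N m (about 6 N at 28 mm from the axis). The tongue, 16 mm wide and reaching 75 mm from the axis, cannot swing across while the panel is open: it strikes the panel's side or edge.
- slot: The fastener's yellow-lined slot, turning with it. Origin: centre of the slot's floor, on the turning axis, 128 mm above the table and at (-70, -5) mm in the duct box's x, y. Its x axis runs along the slot towards the tongue, z up. The slot is straight, 38 mm wide, 20 mm deep, open at both ends; its yellow walls reach 33 mm either side of the axis. The round black fastener is 94 mm across, its top 148 mm above the table.
- clamp: Red screw clamp lying loose on the table, about 170 by 90 by 22 mm; origin under its middle. Leave alone.
- square: Engineer's square with steel blade and wooden stock lying loose on the table, about 165 by 100 by 16 mm; origin under the blade's middle. Leave alone.
- tape: Black and orange tape measure, 66 by 60 by 38 mm, loose on the duct box's top, near its -x, -y corner; origin under its middle. Leave alone.

How it is judged (in metres and radians):
On the way, in this order (a step that is already met when the one before it is completed fails the run):
1. the panel is slid shut (within 4 mm) while the fastener is still unlocked (value of joint panel below 0.004 m and value of joint cam below 0.6 rad), for 0.1 s.
2. the fastener is being turned by a finger against the slot's wall (value of joint cam between 0.6 and 1.45 rad and contact force between the fingers and slot above 0.5 N), for 0.05 s.
3. the fastener is turned home with the panel shut (value of joint cam above 1.45 rad and value of joint panel below 0.004 m), for 0.2 s.
At the end, for the whole second after the job is handed in: The panel is shut within 4 mm, the fastener stands at least 1.45 rad (83 degrees) round and at rest, and the clamp, square and tape measure are within 20 mm of where they began (all of step 3 and velocity of joint cam below 0.05 rad/s and distance of each of clamp, square, tape from where it was at the start of the episode below 0.02 m); the robot touches nothing.
It fails at once if the fastener is turned towards lock while the panel is open (value of joint cam above 0.75 rad and value of joint panel above 0.012 m).
It fails at once if the lip is taken between the fingers (y of the grasp point in the frame of lip between -0.005 and 0.005 m and x of the grasp point in the frame of lip between -0.035 and 0.035 m and z of the grasp point in the frame of lip below 0.012 m).
It fails at once if the fastener's side is taken between the fingers (horizontal distance between the grasp point and slot below 0.044 m and (y of the grasp point in the frame of slot above 0.024 m or y of the grasp point in the frame of slot below -0.024 m) and z of the grasp point in the frame of slot below 0.034 m).
It fails at once if the clamp, square or tape measure is moved, lifted or carried (distance of any of clamp, square, tape from where it was at the start of the episode above 0.02 m).
It also fails if it takes over 58 s, if anything falls off the work surface, if the arm or the gripper's body presses on something with over 40 N, if the wrist force passes 120 N, or if a joint passes its speed limit or range.

## Working session

There is one attempt and no reset: what is moved stays moved. The work goes in short steps, each a Python script; the robot and the scene stay as the last script left them, time stands still between calls to the robot, and variables do not carry over. Pictures are saved under pics/ and viewed, and the job is handed in when it is done.

```bash
ls; mkdir -p pics
python3 - <<'E'
from plant import manip
import cv2
for n in("top","side"):
    im,d=manip.capture(n)
    cv2.imwrite(f"pics/{n}0.png",im)
    print(n,manip.calibration(n),(d>0).mean())
s=manip.sense();print(s)
E
```

```text
pics
top {'vfov': 44.42674333487948, 'cx': 314.7261080150067, 'cy': 196.62222345884652, 'eye': array([ 3.44202715e+02, -1.27637427e-01,  1.47121473e+03]), 'orientation': array([ 0.70611757,  0.05732756, -0.05383579, -0.70371389])} 0.99591796875
side {'vfov': 44.077531811268734, 'cx': 327.6671879041073, 'cy': 195.51099555842657, 'eye': array([ -44.74652172, 1090.91413112, 1170.13256277]), 'orientation': array([-0.22609097, -0.10391922,  0.40751669,  0.87864317])} 0.99219140625
{'time_s': 0.1, 'joint_positions': array([-1.26669391e+00,  9.17868638e-02,  1.23176046e+00, -4.50919267e-05,
        1.81980396e+00, -5.66572056e-02]), 'qvel': array([ 4.06458667e-04, -1.74034881e-03, -2.66482889e-03,  1.27903693e-03,
       -1.32759258e-04,  8.18743606e-05]), 'effort': array([ 3.45166663e-03, -4.47858632e+01, -4.07567668e+01,  7.00890413e-02,
        2.84799485e-02, -1.34222087e-04]), 'eef_pos': array([ 211.73116008, -561.15467473,  243.62077581]), 'tcp_rot': array([-8.69896529e-04,  9.83776237e-01,  1.79397719e-01, -1.30202216e-04]), 'wrist_force': array([ 0.89523525, -0.03784324, -0.96904489]), 'wrist_torque': array([-0.03624195, -0.05501661, -0.03111561]), 'gripper_width': 87.87591506570627}
```

View pics/top0.png

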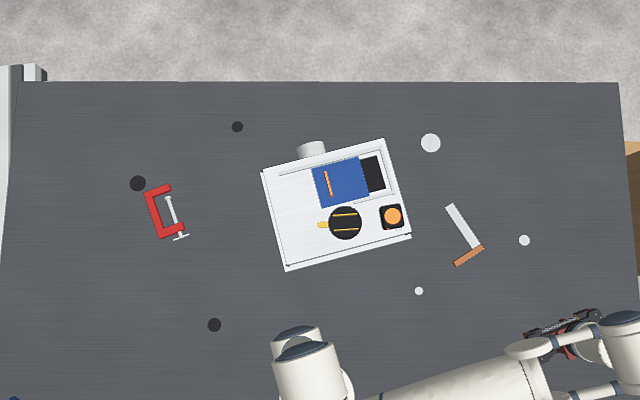

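View pics/side0.png

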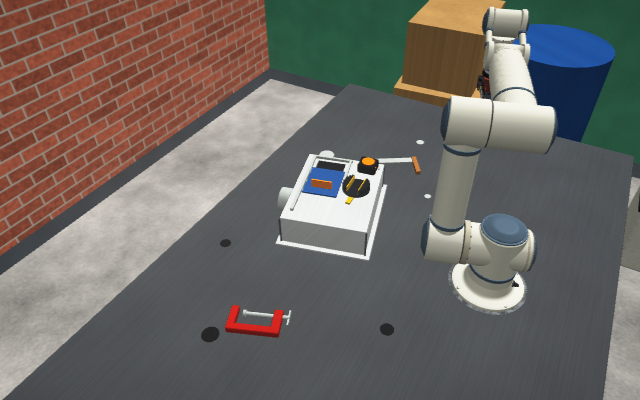

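The top view shows the duct at about (337,204) px with its spigot up (312,148), the blue panel at (340,182) with the lip at (328,183), and the fastener at (345,222) with its tongue pointing left. The tape is at (392,216). In the side view the lip is at (321,184) and the fastener at (356,186). I'll measure these next.

```bash
cat > h.py <<'E'
import numpy as np, cv2
from plant import manip
from scipy.spatial.transform import Rotation as R
def cam(n):
    c=manip.calibration(n); q=c['orientation']; q=q/np.linalg.norm(q)
    return 200/np.tan(np.radians(c['vfov']/2)),c['cx'],c['cy'],np.array(c['eye']),R.from_quat([q[1],q[2],q[3],q[0]]).as_matrix()
def ray(n,uv):
    f,cx,cy,e,M=cam(n); uv=np.atleast_2d(uv).astype(float)
    d=np.c_[(uv[:,0]-cx)/f,-(uv[:,1]-cy)/f,-np.ones(len(uv))]
    return e,d@M.T
def plane(n,uv,z):
    e,d=ray(n,uv); return e+d*((z-e[2])/d[:,2])[:,None]
def proj(n,p):
    f,cx,cy,e,M=cam(n); q=(np.atleast_2d(p)-e)@M
    return np.c_[cx+f*q[:,0]/-q[:,2], cy-f*q[:,1]/-q[:,2]]
def cloud(n,d,mask):
    v,u=np.nonzero(mask&(d>0)); e,r=ray(n,np.c_[u,v]); return e+r*d[v,u][:,None]
def mask(im,lo,hi):
    return cv2.inRange(cv2.cvtColor(im,cv2.COLOR_BGR2HSV),np.array(lo),np.array(hi))
E
python3 - <<'E'
from h import *
for n,(x0,y0,x1,y1) in (("top",(255,130,420,280)),("side",(270,140,400,265))):
    im,d=manip.capture(n)
    cv2.imwrite(f"pics/{n}zoom.png",cv2.resize(im[y0:y1,x0:x1],None,fx=4.7,fy=4,interpolation=cv2.INTER_NEAREST) if 0 else cv2.resize(im[y0:y1,x0:x1],None,fx=4,fy=4,interpolation=cv2.INTER_NEAREST))
    roi=np.zeros(d.shape,bool); roi[y0:y1,x0:x1]=1
    for name,lo,hi,z in (("blue",(100,120,60),(125,255,255),118),("orange",(5,120,120),(17,255,255),148),("yellow",(20,120,100),(33,255,255),148)):
        m=mask(im,lo,hi)*roi.astype(np.uint8)
        k,lab,st,ce=cv2.connectedComponentsWithStats(m)
        for i in range(1,k):
            if st[i,4]<8: continue
            c=cv2.minAreaRect(np.argwhere(lab==i)[:,::-1].astype(np.float32))
            P=cloud(n,d,lab==i)
            print(n,name,st[i],ce[i].round(1),"rect",np.round(c[0],1),np.round(c[1],1),round(c[2],1),"plane",plane(n,ce[i],z).round(1)[0],"depth med",np.median(P,0).round(1), "z",np.percentile(P[:,2],[5,95]).round(0))
E
```

```text
top blue [ 312  157   58   51 1913] [340.7 181.7] rect [340.4 181.6] [41. 50.] 75.1 plane [601.5 -66.  118. ] depth med [601.2 -66.9 117.7] z [113. 122.]
top orange [324 172   4   6  11] [325.4 174.3] rect [325.5 174.4] [5.3 2.2] 76.0 plane [616.6 -22.2 148. ] depth med [617.5 -21.3 148.2] z [132. 149.]
top orange [327 183   4   6  11] [328.4 185.3] rect [328.5 185.4] [5.3 2.2] 76.0 plane [585.8 -30.5 148. ] depth med [587.  -29.6 146. ] z [130. 149.]
top orange [384 208  17  17 222] [392.  215.6] rect [392. 216.] [16. 16.] 90.0 plane [ 502.7 -203.4  148. ] depth med [ 502.2 -203.5  147.7] z [143. 152.]
top yellow [332 213  26   4  57] [344.  214.3] rect [344.5 214.3] [ 2.2 25.1] 86.2 plane [505.7 -73.1 148. ] depth med [506.4 -73.4 145.8] z [127. 151.]
top yellow [318 222  11   6  54] [322.6 224.2] rect [323.  224.5] [ 5. 10.] 90.0 plane [478.5 -14.9 148. ] depth med [481.9 -14.8 119.5] z [117. 125.]
top yellow [333 228  26   3  44] [345.5 229. ] rect [345.5 229. ] [ 1.5 25.1] 86.2 plane [465.7 -76.8 148. ] depth med [465.8 -75.7 146.4] z [127. 152.]
side blue [302 167  43  31 709] 
[... 346 characters left out ...]
.6 6.2] 9.5 plane [ 488.  -204.6  148. ] depth med [ 487.4 -209.8  146. ] z [140. 149.]
side orange [311 179  21  10 150] [321.4 183.6] rect [321.  183.4] [21.1  7.5] 8.7 plane [582.8 -10.7 148. ] depth med [590.7 -25.2 134.1] z [118. 148.]
side yellow [346 176   9  15  46] [350.2 182.5] rect [349.9 182.9] [ 3.1 16.1] 33.7 plane [502.6 -61.6 148. ] depth med [507.6 -72.3 139.4] z [128. 148.]
side yellow [358 179   8  12  20] [361.4 184.6] rect [361.4 184.4] [ 1.4 13. ] 32.0 plane [465.4 -69.6 148. ] depth med [466.  -67.4 146.3] z [144. 150.]
side yellow [346 196   8   8  38] [348.9 199.7] rect [348.9 199.6] [4.4 8.9] 33.7 plane [466.6  18.  148. ] depth med [481.2 -12.9 117.7] z [114. 122.]
```

Run:
```python
from h import *
im,d=manip.capture("top")
# depth cloud of duct top (z~110) 
P=cloud("top",d,np.ones(d.shape,bool))
v,u=np.nonzero(d>0)
m=(abs(P[:,2]-110)<6)&(u>250)&(u<420)&(v>130)&(v<280)
print(m.sum(), np.median(P[m,2]))
t=(u>255)&(u<262)&(v>300); print("table z",np.median(P[t,2]))
img=np.zeros(d.shape,np.uint8); sel=(P[:,2]>95)&(P[:,2]<170)&(u>250)&(u<420)&(v>130)&(v<280)
img[v[sel],u[sel]]=255
k,lab,st,ce=cv2.connectedComponentsWithStats(img); i=1+st[1:,4].argmax()
pts=np.argwhere(lab==i)[:,::-1].astype(np.float32)
r=cv2.minAreaRect(plane("top",pts,110)[:,:2].astype(np.float32)); print("duct top rect",r, cv2.boxPoints(r).round(1).tolist())
m=mask(im,(100,120,60),(125,255,255)); print()
```

```text
8563 110.20697793308454
table z 0.3448509828293709
duct top rect ((571.0177612304688, -46.71192932128906), (323.32073974609375, 363.5007629394531), 15.115700721740723) [[367.6000061035156, 86.5999984741211], [462.29998779296875, -264.29998779296875], [774.5, -180.0], [679.7000122070312, 170.89999389648438]]
```

View pics/topzoom.png

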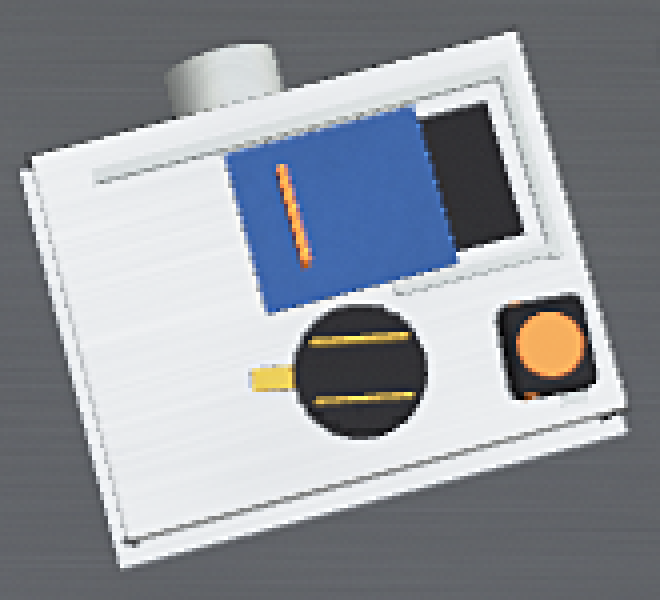

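Run:
```python
from h import *
im,d=manip.capture("top")
hsv=cv2.cvtColor(im,cv2.COLOR_BGR2HSV)
roi=np.zeros(d.shape,np.uint8)
# lip top: from depth, points above panel inside panel region
roi[160:210,310:372]=1
P=cloud("top",d,roi>0); s=P[(P[:,2]>140)&(P[:,2]<156)&(P[:,0]>545)]
print("lip depth n",len(s),cv2.minAreaRect(s[:,:2].astype(np.float32)))
m=mask(im,(0,60,90),(22,255,255))*roi
pts=np.argwhere(m>0)[:,::-1].astype(np.float32); r=cv2.minAreaRect(pts); print("lip px",r, plane("top",r[0],148).round(1))
rr=cv2.minAreaRect(plane("top",pts,148)[:,:2].astype(np.float32)); print(" lip world rect",rr)
# black disc at z148
roi[:]=0; roi[195:250,322:370]=1
P=cloud("top",d,roi>0); s=P[(P[:,2]>141)&(P[:,2]<156)]
v,u=np.nonzero(roi); 
s=s[np.hypot(s[:,0]-486,s[:,1]+75)<60]
print("disc depth", cv2.minEnclosingCircle(s[:,:2].astype(np.float32)))
m=mask(im,(0,0,0),(180,255,90))*roi
k,lab,st,ce=cv2.connectedComponentsWithStats(m); print(st[1:].tolist())
pts=np.argwhere(m>0)[:,::-1]; w=plane("top",pts,148)[:,:2].astype(np.float32)
w=w[np.hypot(*(w-[486,-75]).T)<60]; print("disc px",cv2.minEnclosingCircle(w))
y=mask(im,(18,90,90),(35,255,255))
for b in ((331,210,360,219),(331,225,361,233)):
    q=np.zeros_like(y); q[b[1]:b[3],b[0]:b[2]]=y[b[1]:b[3],b[0]:b[2]]
    pts=np.argwhere(q>0)[:,::-1]; w=plane("top",pts,148)[:,:2]
    c=w.mean(0); a=np.linalg.svd(w-c)[2][0]; print("wall",len(w),c.round(1),np.degrees(np.arctan2(a[1],a[0])).round(1)%180, np.ptp((w-c)@a))
q=np.zeros_like(y); q[218:231,314:331]=y[218:231,314:331]
pts=np.argwhere(q>0)[:,::-1]; w=plane("top",pts,121)[:,:2]; print("tongue",w.mean(0))
# duct top corners: long +-x edges of white top
e=cv2.Canny(im,60,160); 
b=mask(im,(100,120,60),(125,255,255)); c=max(cv2.findContours(b,0,1)[0],key=cv2.contourArea)
rb=cv2.minAreaRect(plane("top",c[:,0],118)[:,:2].astype(np.float32)); print("panel",rb)
```

```text
lip depth n 58 ((592.6827392578125, -28.672945022583008), (69.57599639892578, 6.174500942230225), 14.223359107971191)
lip px ((328.0, 183.5), (25.703821182250977, 2.4940345287323), 75.25643920898438) [[590.8 -29.5 148. ]]
 lip world rect ((590.912841796875, -29.455175399780273), (71.67808532714844, 6.847807884216309), 14.515620231628418)
disc depth ((486.3086242675781, -74.89540100097656), 45.45284652709961)
[[329, 207, 33, 33, 748]]
disc px ((483.37774658203125, -74.64453125), 44.99082946777344)
wall 61 [505.5 -73.1] 94.3 68.23586365706518
wall 51 [465.5 -76.9] 93.9 67.90084500290402
tongue [481.26170578 -15.55770306]
panel ((602.0133666992188, -64.42823791503906), (116.73432922363281, 139.88209533691406), 15.23257827758789)
```

The measurements agree with the given sizes. The panel measures 117×140 mm at 15.2°, the lip 70×6 mm at (591.5, -29), and the slot centre is (485.5, -75). The slot points at 94.1°, so cam is about 0.19 rad. Next I'll push the panel.

```bash
cat >> h.py <<'E'
YAW=np.radians(15.1)
BX=np.array([np.cos(YAW),np.sin(YAW)]); BY=np.array([-np.sin(YAW),np.cos(YAW)])
LIP=np.array([591.5,-29.0]); SLOT=np.array([485.5,-75.0])
def down(a):  # tool down, tool y axis at world yaw a (rad)
    p=(a+np.pi/2)/2; return np.array([0,np.cos(p),np.sin(p),0])
def stat(t=""):
    s=manip.sense(); print(t,"t%.2f"%s['time_s'],s['eef_pos'].round(1),"F",s['wrist_force'].round(1),"T",s['wrist_torque'].round(2),"w%.0f"%s['gripper_width']); return s
E
python3 - <<'E'
from h import *
p=LIP+35*BY
for a in (YAW,YAW+np.pi,YAW-np.pi):
    print(a,manip.solve_ik(np.r_[p,260],down(a)))
a=min((x for x in (YAW,YAW+np.pi)),key=lambda x:abs(manip.solve_ik(np.r_[p,260],down(x))[5]))
print(a)
manip.gripper_to(0)
manip.move_ptp(np.r_[p,260],down(a)); stat()
manip.move_straight(np.r_[p,149.0],velocity=100); stat("down")
im,_=manip.capture("side"); cv2.imwrite("pics/s1.png",cv2.resize(im[100:270,250:450],None,fx=3.5,fy=3.5))
E
```

```text
0.26354471705114374 [-5.01848267e-02  4.70803934e-02  1.24950177e+00 -4.44089210e-16
  1.84501049e+00 -3.13729544e-01]
3.405137370640937 None
-2.8780479365386493 NoneTraceback (most recent call last):
  File "<stdin>", line 5, in <module>
  File "<stdin>", line 5, in <lambda>
TypeError: 'NoneType' object is not subscriptable
```

Run:
```python
from h import *
p=LIP+35*BY
a=YAW
manip.gripper_to(0)
manip.move_ptp(np.r_[p,260],down(a)); stat()
manip.move_straight(np.r_[p,149.0],velocity=100); stat("down")
im,_=manip.capture("side"); cv2.imwrite("pics/s1.png",cv2.resize(im[100:270,250:450],None,fx=3.5,fy=3.5))
```

```text
t4.05 [582.4   3.9 259.9] F [ 0.5 -0.5  0.2] T [-0.03 -0.06 -0.09] w1
down t5.31 [582.8   4.8 150. ] F [0.5 0.8 0.3] T [-0.11 -0.15  0.03] w0
```

View pics/s1.png

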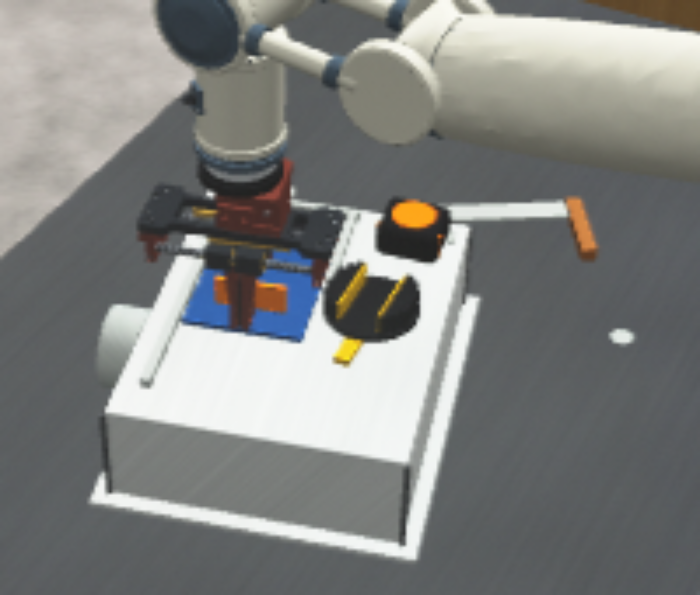

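The closed fingers stand on the +y side of the lip and clear of it, so I can push.

Run:
```python
from h import *
p0=LIP+35*BY
stat("start")
s=0
def go(s,v):
    manip.move_straight(np.r_[p0-s*BY,149.0],velocity=v)
    st=stat(s); F=st['wrist_force'][:2]@BY
    print("   Fy %.1f prog %.1f"%(F,-(st['eef_pos'][:2]-p0)@BY)); return F
for s in list(range(10,75,8))+list(range(76,150,3)):
    F=go(s,60)
    if F>22: break
```

```text
start t5.36 [582.8   4.8 150.1] F [ 0.7 -0.1  0. ] T [ 0.03 -0.08 -0.01] w0
10 t5.67 [585.2  -5.4 149.2] F [-0.   0.6  0.3] T [-0.04 -0.12  0.01] w1
   Fy 0.6 prog 10.6
18 t5.96 [587.1 -13.  148.9] F [-0.6 -0.4 -0.6] T [ 0.01 -0.08  0.04] w0
   Fy -0.3 prog 18.4
26 t6.24 [589.2 -20.7 148.9] F [-0.1  0.4  0.3] T [-0.04 -0.04 -0.  ] w0
   Fy 0.4 prog 26.4
34 t6.53 [591.4 -28.6 148.9] F [0.5 0.7 0.1] T [-0.05 -0.09 -0.  ] w0
   Fy 0.6 prog 34.6
42 t6.81 [593.5 -36.4 149. ] F [ 0.3 -0.8 -0.2] T [-0.05 -0.1  -0.01] w1
   Fy -0.8 prog 42.7
50 t7.09 [595.5 -44.2 149. ] F [-0.3 -0.3  0.4] T [-0.04 -0.12  0.07] w1
   Fy -0.2 prog 50.7
58 t7.38 [597.7 -51.9 149. ] F [-0.3  0.8  0.5] T [ 0.   -0.12  0.03] w0
   Fy 0.9 prog 58.7
66 t7.66 [599.7 -59.6 149. ] F [ 0.1 -0.7 -0. ] T [-0.07 -0.1   0.02] w0
   Fy -0.7 prog 66.7
74 t7.94 [601.8 -67.3 149. ] F [ 0.  -0.3  0.5] T [-0.02 -0.08  0.02] w0
   Fy -0.3 prog 74.7
76 t8.19 [602.2 -68.7 149. ] F [-0.7 -0.  -0.3] T [ 0.05 -0.09 -0.02] w1
   Fy 0.1 prog 76.2
79 t8.44 [603.  -71.6 149. ] F [0.1 1.5 0. ] T [ 0.19 -0.04 -0.01] w0
   Fy 1.4 prog 79.1
82 t8.69 [603.8 -74.7 149. ] F [-0.9  1.5 -0.4] T [ 0.14 -0.01  0.03] w0
   Fy 1.7 prog 82.3
85 t8.94 [604.3 -76.6 149. ] F [-1.7  4.5  1.9] T [ 0.74  0.26 -0.03] w0
   Fy 4.8 prog 84.3
88 t9.19 [604.4 -76.7 149. ] F [-6.4 12.8  2.8] T [ 2.18  0.92 -0.05] w0
   Fy 14.0 prog 84.4
91 t9.44 [604.4 -76.9 149.1] F [-9.2 21.2  5.9] T [ 3.5   1.51 -0.09] w0
   Fy 22.9 prog 84.6
```

It has stopped hard at 84.5 mm of finger travel, which is about 62 mm of panel travel. I'll back off and look.

Run:
```python
from h import *
p0=LIP+35*BY
manip.move_straight(np.r_[p0-65*BY,149.0],velocity=100); stat()
manip.move_straight(np.r_[p0-65*BY,230.0],velocity=200)
a0=np.radians(94.1)
print(manip.solve_ik(np.r_[SLOT,230],down(a0)), manip.solve_ik(np.r_[SLOT,153],down(np.radians(-8))))
# park clear of the top view's line
manip.move_ptp([430,-330,300],down(a0)); stat("park")
im,d=manip.capture("top"); cv2.imwrite("pics/t2.png",cv2.resize(im[130:280,255:420],None,fx=4,fy=4))
roi=np.zeros(d.shape,np.uint8); roi[150:215,310:400]=1
P=cloud("top",d,roi>0); s=P[(P[:,2]>140)&(P[:,2]<156)&(P[:,0]>555)]
r=cv2.minAreaRect(s[:,:2].astype(np.float32)); print("lip",len(s),r,"moved",(np.array([592.7,-28.7])-r[0])@BY)
m=mask(im,(100,120,60),(125,255,255)); c=max(cv2.findContours(m,0,1)[0],key=cv2.contourArea)
rb=cv2.minAreaRect(plane("top",c[:,0],118)[:,:2].astype(np.float32)); print("panel",rb,"moved",(np.array([602,-64.4])-rb[0])@BY)
y=mask(im,(18,90,90),(35,255,255))
for b in ((331,208,362,219),(331,225,362,234)):
    q=np.zeros_like(y); q[b[1]:b[3],b[0]:b[2]]=y[b[1]:b[3],b[0]:b[2]]
    w=plane("top",np.argwhere(q>0)[:,::-1],148)[:,:2]; c=w.mean(0); a=np.linalg.svd(w-c)[2][0]; print("wall",len(w),c.round(1),np.degrees(np.arctan2(a[1],a[0])).round(1)%180)
```

```text
t9.85 [599.4 -58.1 149.1] F [-0.2  0.5  0.2] T [-0.06 -0.09 -0.02] w0
[-2.22533702e-01 -2.04487769e-01  1.54116631e+00 -4.44089210e-16
  1.80491411e+00 -1.86488853e+00] [-2.22533702e-01 -2.03277853e-01  1.67606459e+00 -4.44089210e-16
  1.66880592e+00 -8.29073619e-02]
park t12.11 [ 430.2 -329.7  299.2] F [0.3 0.1 0.1] T [ 0.1  -0.17  0.01] w0
lip 58 ((609.318115234375, -88.40794372558594), (68.61360168457031, 6.198257923126221), 15.293521881103516) moved 61.97547945682793
panel ((617.7998657226562, -123.08909606933594), (116.68978881835938, 138.2884521484375), 15.093149185180664) moved 60.77865224268574
wall 61 [505.5 -73.1] 94.3
wall 51 [465.5 -76.9] 93.9
```

View pics/t2.png

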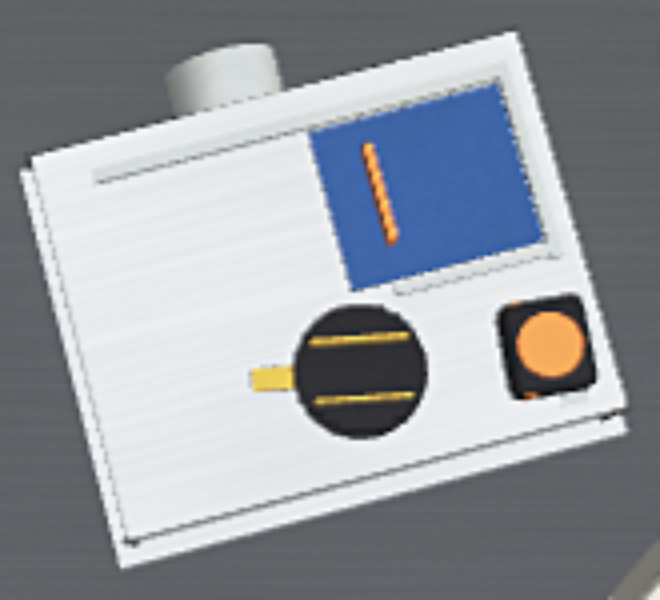

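The picture shows the panel flush against its end frame (trailing edge at about (330,210) in the zoom), with the lip at (380,195). The fastener at (360,370) hasn't moved. Now the fingers go into the slot, opened along its length.

Run:
```python
from h import *
a0=np.radians(94.1)
manip.gripper_to(40)
manip.move_ptp(np.r_[SLOT,230],down(a0)); stat("above")
for z in (185,160,153):
    manip.move_straight(np.r_[SLOT,z],velocity=80); s=stat(z)
    if abs(s['wrist_force'][2])>8: print("CONTACT"); break
im,_=manip.capture("side"); cv2.imwrite("pics/s3.png",cv2.resize(im[100:270,250:450],None,fx=3.5,fy=3.5))
```

```text
above t13.98 [485.6 -75.8 230.5] F [-0.2  0.  -0.7] T [ 0.11 -0.09  0.04] w40
185 t14.70 [485.5 -75.  185.1] F [ 0.5 -0.2  0.6] T [ 0.03 -0.19 -0.01] w40
160 t15.16 [485.1 -74.9 159.2] F [-0.   0.   0.2] T [ 0.06 -0.11 -0.01] w40
153 t15.41 [485.4 -75.  152.6] F [ 0.8 -0.5  0.3] T [ 0.1  -0.18  0.03] w40
```

View pics/s3.png

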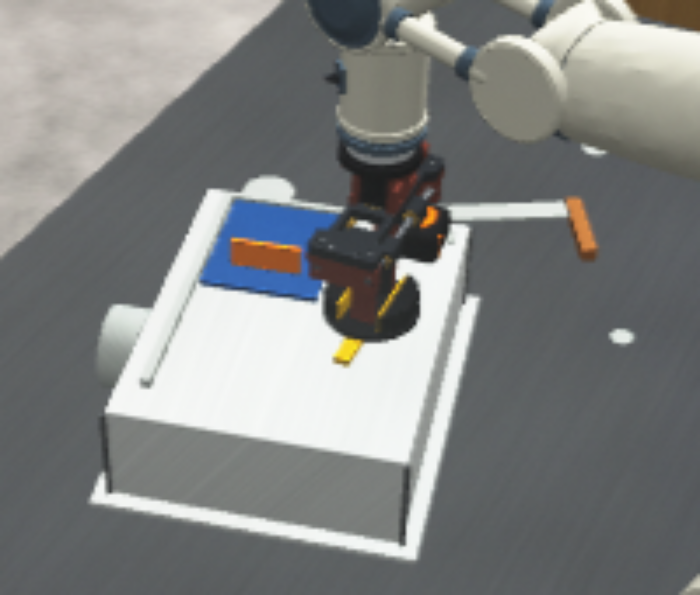

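Both fingertips are in the slot between the yellow walls, with no contact force. Now I'll turn.

Run:
```python
from h import *
hist=[]
degs=list(range(86,9,-8))+list(range(6,-20,-3))
for g in degs:
    manip.move_ptp(np.r_[SLOT,153],down(np.radians(g))); s=manip.sense()
    q=s['tcp_rot']; y=(2*np.degrees(np.arctan2(q[2],q[1]))-90+180)%360-180
    print(g,"act %.1f"%y,"t%.2f"%s['time_s'],"F",s['wrist_force'].round(1),"Tz %.2f"%s['wrist_torque'][2],s['eef_pos'].round(1))
    if abs(s['wrist_torque'][2])>0.8 or np.linalg.norm(s['wrist_force'])>25: print("stop"); break
im,_=manip.capture("side"); cv2.imwrite("pics/s4.png",cv2.resize(im[100:270,250:450],None,fx=3.5,fy=3.5))
```

```text
86 act 86.2 t15.72 F [ 0.9  0.4 -0.4] Tz 0.03 [485.6 -75.  153.3]
78 act 78.3 t15.97 F [ 1.3 -1.1  0.1] Tz 0.07 [485.7 -75.1 153.2]
70 act 70.3 t16.23 F [ 4.4 -1.6 -0.4] Tz 0.14 [486.1 -75.2 153.3]
62 act 62.3 t16.49 F [ 5.2 -0.8 -0.9] Tz 0.10 [486.1 -75.  153.3]
54 act 54.2 t16.75 F [ 5.8 -1.1 -1. ] Tz 0.14 [486.3 -74.9 153.3]
46 act 46.2 t17.01 F [ 6.4 -0.4 -1.2] Tz 0.13 [486.5 -75.  153.3]
38 act 38.2 t17.27 F [ 7.2 -2.2 -1.9] Tz 0.14 [486.7 -75.1 153.4]
30 act 30.2 t17.52 F [ 8.3 -1.7 -2.2] Tz 0.09 [486.8 -75.3 153.4]
22 act 22.2 t17.78 F [ 8.5 -3.  -3.1] Tz 0.10 [486.9 -75.6 153.4]
14 act 14.2 t18.04 F [ 9.5 -3.9 -2.6] Tz 0.08 [486.9 -75.7 153.5]
6 act 6.2 t18.30 F [ 6.6 -4.1 -1.6] Tz 0.04 [486.7 -75.9 153.5]
3 act 3.2 t18.55 F [ 6.4 -6.6 -1.3] Tz 0.08 [486.6 -76.1 153.5]
0 act 0.2 t18.80 F [ 7.  -4.7 -2.5] Tz 0.09 [486.6 -76.1 153.5]
-3 act -2.8 t19.05 F [ 6.8 -6.5 -2.4] Tz 0.62 [486.6 -76.3 153.5]
-6 act -5.5 t19.30 F [ 6.8 -7.1 -2.4] Tz 3.28 [486.6 -76.3 153.5]
stop
```

View pics/s4.png

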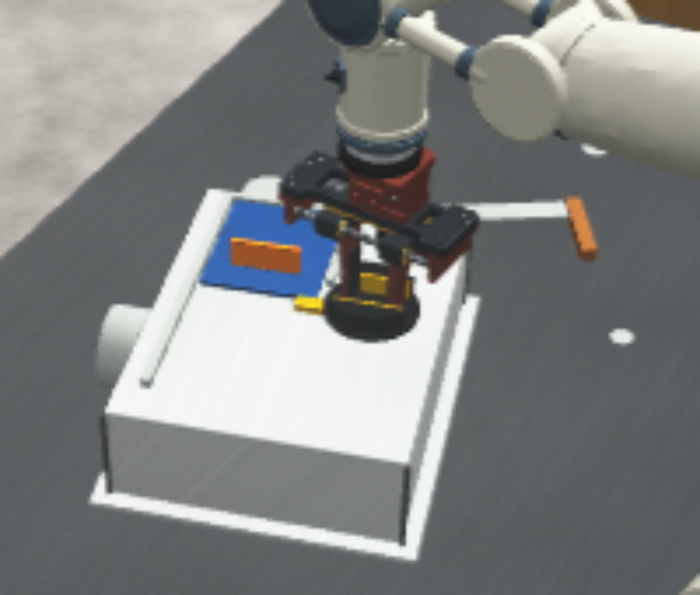

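The torque jumped at the predicted tool angle of about -3°, and the tongue at (310,303) in the zoom now lies across behind the panel. I'll back off to mid-slot, lift out and check.

Run:
```python
from h import *
manip.move_ptp(np.r_[SLOT,153],down(np.radians(5))); 
manip.move_ptp(np.r_[SLOT,153],down(np.radians(14))); stat("free")
for z in(175,260): manip.move_straight(np.r_[SLOT,z],velocity=100)
stat("up")
manip.move_ptp([430,-330,300],down(np.radians(14))); manip.sleep(0.3); stat("park")
im,d=manip.capture("top"); cv2.imwrite("pics/t5.png",cv2.resize(im[110:290,130:500],None,fx=2.1,fy=2.1,interpolation=cv2.INTER_CUBIC))
cv2.imwrite("pics/t5z.png",cv2.resize(im[130:280,255:420],None,fx=4,fy=4))
y=mask(im,(18,90,90),(35,255,255)); y[:195]=0;y[245:]=0;y[:,:322]=0;y[:,368:]=0
k,lab,st,ce=cv2.connectedComponentsWithStats(y)
for i in range(1,k):
    if st[i,4]<12: continue
    w=plane("top",np.argwhere(lab==i)[:,::-1],148)[:,:2]; c=w.mean(0); a=np.linalg.svd(w-c)[2][0]; print("yellow",len(w),c.round(1),(np.degrees(np.arctan2(a[1],a[0]))%180).round(1),np.ptp((w-c)@a).round(0))
m=mask(im,(100,120,60),(125,255,255)); c=max(cv2.findContours(m,0,1)[0],key=cv2.contourArea)
print("panel",cv2.minAreaRect(plane("top",c[:,0],118)[:,:2].astype(np.float32)))
old=cv2.imread("pics/top0.png"); 
for nm,(x0,y0,x1,y1) in dict(clamp=(135,175,200,250),square=(435,195,495,275),tape=(372,195,412,236)).items():
    print(nm,"max diff px",(np.abs(old[y0:y1,x0:x1].astype(int)-im[y0:y1,x0:x1]).max(2)>40).sum())
```

```text
free t19.93 [485.2 -74.9 152.9] F [-0.5 -0.1  0.2] T [-0.08 -0.11  0.07] w40
up t21.29 [485.3 -74.9 259.1] F [ 0.2 -0.6 -0.9] T [-0.   -0.06  0.04] w40
park t22.62 [ 430.5 -329.1  300. ] F [ 0.4  0.4 -0.9] T [-0.04 -0.09 -0.02] w40
yellow 58 [540.3 -58.5] 16.2 28.0
yellow 58 [490.7 -95.5] 14.7 67.0
yellow 54 [479.8 -56.2] 14.9 65.0
panel ((617.7998657226562, -123.08909606933594), (116.68978881835938, 138.2884521484375), 15.093149185180664)
clamp max diff px 0
square max diff px 2056
tape max diff px 1
```

View pics/t5z.png

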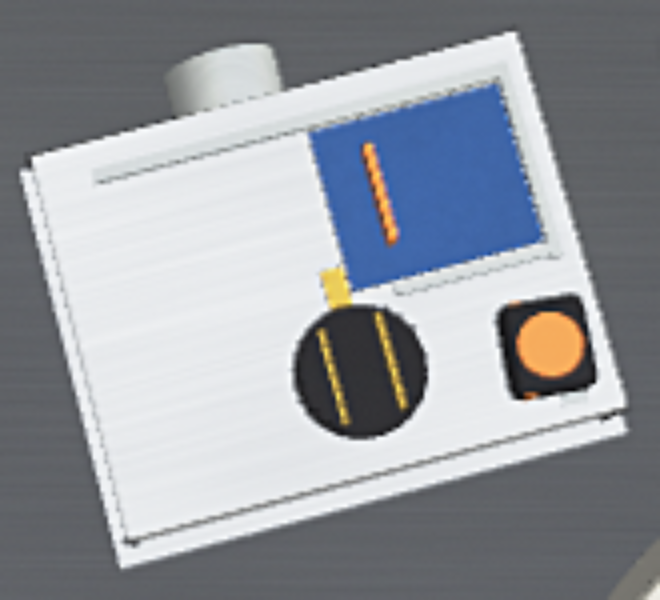

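The slot walls now lie at 14.8° against the box's 15.1°, so the fastener is fully round. The panel, clamp and tape are unchanged. The arm hides the square in this view, so I'll move aside before handing in.

Run:
```python
from h import *
manip.movej([-1.267,0.091,1.231,0,1.82,-0.057]); manip.sleep(0.3)
im,d=manip.capture("top"); old=cv2.imread("pics/top0.png")
for nm,(x0,y0,x1,y1) in dict(clamp=(135,175,200,250),square=(435,195,495,275),tape=(372,195,412,236)).items():
    print(nm,"changed px",(np.abs(old[y0:y1,x0:x1].astype(int)-im[y0:y1,x0:x1]).max(2)>40).sum())
stat(); manip.finish_job()
```

```text
clamp changed px 0
square changed px 0
tape changed px 1
 t24.25 [ 212.2 -561.   244.8] F [-0.2 -0.6 -0.1] T [-0.01  0.02  0.02] w40
the job is handed in; nothing more can be done
```

The panel is shut and the fastener is locked behind it; I handed the job in at about 24 s. No verdict is reported, so what follows rests on my own measurements.

- **Panel:** I pushed the lip's +y face with closed fingers until the stop pushed back with about 23 N. The panel had moved about 61–62 mm. It looked flush with its end frame, and its measured position was the same after the fastener was turned.
- **Fastener:** I set both fingertips in the slot, opened to 40 mm along its length, and turned clockwise until the torque jumped to 3.3 N m at the stop. I then backed off and lifted clear with no contact force left.
- **Final checks:** The slot walls lie at 14.7–14.9° against the box's 15.1°, which makes the fastener about 1.57 rad round. The yellow tongue lies across behind the panel's trailing edge. In the last top picture the clamp and square match the first one exactly, and the tape differs by one pixel. The arm is back at its start pose, touching nothing.

One check failed at first: the arm hid the square in the picture taken after lifting out. It came out clean once the arm had moved aside. No other check failed or disagreed.

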